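Re-hang the splash guard on the loaded heating block

TASK

The clear splash guard hangs on the empty heating block, but the sample tubes are in the other one. Pinch the guard's two finger tabs together to draw back its sprung hinge pin, lift the guard off, and hang it on the block with the tubes: set it gently all the way down in its seats with the pin still drawn, then let the pin spring fully home so that the guard hangs level. Never force it, and leave the bottles and the flask where they stand.

Things in the scene. Friction and masses are not known exactly. Their poses are not given: they have to be found in the camera images.
- guard: Clear splash guard, a hanging door, about 0.23 kg: 5 mm clear panel, 134 mm wide, under a round hinge rail (14 mm diameter, 154 mm long). Origin: centre of the rail, on the hinge line; bottom edge 82 mm below it. x points to the panel's rear, y along the rail to its left, z up. Left end: fixed stub, 8 mm diameter, 12 mm long. Right end: sprung pin, same size when home, flush with the rail's end when drawn.
- guard_grip (a point): Point to pinch, 28 mm above the hinge line, midway between the outer faces of the two upright finger tabs when the pin is fully drawn; axes as the guard. Tabs: 24 mm wide (x), 5 mm thick, rubber, tops 38 mm above the hinge line. Seen from this point, the left, black tab is fixed, outer face at y = +14 mm; the right, red tab draws the pin, outer face at y = -26 mm when home, -14 mm when drawn.
- hinge_pin (a joint): How far the guard's sprung pin is drawn back (m): 0 = home, sticking out 12 mm; 0.012 = fully drawn, at its stop. It moves with the red tab. The spring pushes it home with 5 N at 0, rising to 10 N at 0.012.
- block_loaded: White heating block holding six capped sample tubes; fixed. 80 x 158 mm, 82 mm high, tube caps to 140 mm. Origin: centre of its underside; x points from its front (display, knob) to its back, y to its left, z up. Two steel uprights, clamped by hand in slots, carry the hinge seats: the hinge line runs along y at x = -55 mm, nominally at z = 165 mm but anywhere from 150 to 180 mm: to be felt.
- seat_slot (a point): Nominal place (z = 165 mm, true height up to 15 mm more or less) of the hinge line in the left upright of the block with the tubes; axes as the block. This upright, from 4 mm to the right of here to 4 mm to the left, has an open-topped slot along z, 10 mm wide, mouth flared to 23 mm, ending 13 mm above the hinge line. The guard's stub goes in from above and rests on its bottom.
- seat_hole (a point): The same in the right upright, 168 mm to the right of the slot: a closed 10.5 mm hole for the pin; the upright ends 20 mm above it. Its inner face is 4 mm to the left of here (rail 3 mm clear at each end). Under the hole a saddle, 9 mm long, 16 mm wide, cheeks flared, carries the rail's end. Seated there, pin and hole are level; let go higher up, the pin catches on the upright's face.
- block_empty: The same heating block without tubes, on which the guard hangs at the start; fixed. Same frame and same seats; its hinge line is at z = 165 mm.
- reagent_bottle: White plastic bottle with a blue cap, 42 mm diameter, 78 mm high, loose, left of the block with the tubes; leave alone. Origin: centre of its underside.
- zinc_bottle: White plastic bottle with a red cap, 42 mm diameter, 80 mm high, loose, left of the empty block; leave alone. Origin: centre of its underside.
- flask: Small round glass flask with a long neck, 52 mm diameter, 150 mm high, loose, right of both blocks; leave alone. Origin: centre of its underside.

How it is judged:
By the outcome, as a careful person would: the job done as asked, in the order asked, and still so for the second after the job is handed in, with the robot touching nothing.
It also fails if it takes over 56 s, if anything falls off the work surface, if the arm or the gripper's body presses on something with over 40 N, if the wrist force passes 120 N, or if a joint passes its speed limit or range.

ROBOT

A 7-joint arm with a two-finger parallel gripper is mounted at the origin on a cart in front of the work surface, level with it; the furniture and walls round the work are solid. World frame = base frame: x ahead of the robot, y to its left, z up, the work surface at z = 0. Lengths are in mm, angles in rad, forces in N, time in s.
With the tool pointing down it reaches from about 425 to 875 mm from the base axis. Payload 9.9 kg.
Tool frame: the origin (TCP) lies at the very end of the fingers, on their centre line; the grasp point (between the pads) lies 19 mm behind it; z points along the fingers, y is the line along which they close (so a half turn about z gives the same grasp; the last joint's range is limited). The gripper opens to 85 mm and grips with 20 to 120 N. Pads are 22 mm wide; open, the fingers measure 114 mm over their backs; the gripper's body (76 mm by 85 mm) begins 54 mm behind the grasp point. The pads swing forward as they close: fully open they stand 13 mm farther back than shut.
Start: joints at [1.246, 0.576, 0.025, 1.437, -0.015, 1.129, -0.057], TCP at [160.978, -655.526, 202.889] pointing down, gripper open.
Joint ranges: [-2.76, 2.76], [-0.34, 2.15], [-1.52, 1.57], [0.19, 2.46], [-1.09, 4.23], [0.17, 1.99], [-2.82, 2.82]. Speed limits (rad/s): [2.22, 2.22, 3.01, 3.01, 3.14, 3.14, 3.14].

INTERFACE

Orientations are given as [roll, pitch, yaw] about the fixed x, y, z axes, in that order (R = Rz(yaw) Ry(pitch) Rx(roll)).
In Python, from bench import r, viewer, job gives the robot as it stands.
- The arm moves only by the tool move_arm, never from a script. Its argument "rows" is a list of rows, each a list of 3 entries, a list of its own where there are three numbers: the shift along the tool's x, y, z in mm, then the turn, a rotation vector about the tool's x, y, z in rad, then the gripper's target within -1 to 1 (fully open at 1, half-way at 0, shut at -1). A call has 1 to 10 rows; each row shifts and turns the commanded pose from where the row before left it, along the tool's axes as they then stand; what a row does not reach is not made up. A row lasts 1/8 s, in which the tool goes at most 62.5 mm and 10.7 degrees, less where a joint would pass 70% of its speed; a pose out of reach is approached as far as the arm can. A call with a gripper value outside its range is refused whole. The fingers move at their own pace and stop on an object; "grip_force" is the grip in N (left out, the last holds). Time passes only in rows, so rows that do not move let the fingers close. It gives the time, the measured TCP pose, the force and the opening at its end, in the units of the state.
- r.sense(): the state, without advancing time (a new reading comes with each control period).
- viewer.grab_frame(name): name is "scene" or "side" or "wrist"; returns a dict with "color" (384x512x3 uint8, red, green, blue), "camera_matrix" (3x3 intrinsics, pixels), "k1" (the pictures are not rectified: a ray, as slopes to the right and down, at radius r is drawn at 1 + k1 r^2 times it, then the intrinsics apply), "rvec" (rotation vector, rad) and "tvec" (3), from world to camera coordinates, as OpenCV has them; the wrist camera has in their place "hand_eye" (4x4, takes a point from camera to tool coordinates, whose origin is the TCP and whose axes are the flange's). Camera axes: x right, y down, z forward; pixel columns grow to the right and rows downward; lengths in mm; the calibration is good to about 2 mm. A picture is of the moment at which its call begins: read the wrist's pose just before it. There is no depth.
- job.sign_off(): hands the job in, once; it reports no verdict.
The state is a dict: "time": time; "joint_pos": joint angles; "qvel": joint speeds; "effort": joint torques, N m; "ee_pos": TCP position; "eef_rot": TCP orientation; "force": force on the tool from outside, world axes, zero at the start; "wrist_torque": the same for the moment, N m; "grip_width": finger opening in mm.
Only numpy, scipy, OpenCV 4.12 (cv2) and the standard library are available. Lean on these libraries where they do the work, as an engineer would, in place of code of your own. Each camera call takes 0.05 s, during which the arm holds its last target. There are 200 camera calls.

## Working session

There is one attempt and no reset: what is moved stays moved. The work goes in short steps, Python scripts to look and compute and a tool call to move; the robot and the scene stay as the last step left them, time stands still between calls to the robot, and variables do not carry over. Pictures are saved under pics/ and viewed, on a budget of 10 in all, crops included, one or two more only if the job needs it, and the job is handed in when it is done.

Besides the shell and the picture viewer there is one more tool, called after ">>>" as name(argument=value, ...), one argument or row to a line, values as JSON. move_arm: Moves the arm, as the interface text tells. Its arguments: {"type":"object","properties":{"rows":{"type":"array"},"grip_force":{"type":"number"}},"required":["rows"]}

```bash
ls; mkdir -p pics
python3 - <<'E'
from bench import r, viewer, job
import cv2
print(r.sense())
for n in ["scene","side"]:
    f=viewer.grab_frame(n); cv2.imwrite(f"pics/{n}0.png",f["color"][:,:,::-1]); print({k:v for k,v in f.items() if k!="color"})
    import pickle; pickle.dump(f,open(f"{n}0.pkl","wb"))
E
```

```text
pics
{'time': 0.0, 'joint_pos': array([ 1.24621347,  0.5765422 ,  0.02483699,  1.43793541, -0.01501223,
        1.12901425, -0.05649927]), 'qvel': array([ 0.00033407, -0.00155476, -0.00063137, -0.00129704, -0.0002137 ,
        0.00109874, -0.00045117]), 'effort': array([-1.34008351e-03, -7.65750146e+01,  2.24982776e+00, -2.85960227e+01,
        1.51349965e-02,  1.27608443e-02,  5.45638773e-05]), 'ee_pos': array([ 160.84782839, -655.01731337,  202.02609603]), 'eef_rot': array([-3.13987947e+00,  7.54240426e-05,  2.40818096e-01]), 'force': array([-0.34581685, -0.80566778, -0.21027245]), 'wrist_torque': array([0.03278171, 0.05337036, 0.00977668]), 'grip_width': 85.45258304510887}
{'camera_matrix': array([[397.84840252,   0.        , 258.03820665],
       [  0.        , 397.84840252, 195.75160063],
       [  0.        ,   0.        ,   1.        ]]), 'k1': -0.027387018560132235, 'rvec': array([ 1.08203412, -2.47844473,  0.91530157]), 'tvec': array([ 217.10604869,  469.34069688, 1083.41161416])}
{'camera_matrix': array([[353.60452748,   0.        , 253.84640924],
       [  0.        , 353.60452748, 185.5105934 ],
       [  0.        ,   0.        ,   1.        ]]), 'k1': -0.09265595581347982, 'rvec': array([ 2.32041906,  0.76326609, -0.3039351 ]), 'tvec': array([-303.59643897, -228.97386119, 1564.39176642])}
```

Run:
```python
import cv2
for n in ["scene0","side0"]:
    cv2.imwrite(f"pics/{n}b.png",cv2.resize(cv2.imread(f"pics/{n}.png"),(768,576),interpolation=cv2.INTER_CUBIC))
```

```text
(no output)
```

View pics/scene0b.png

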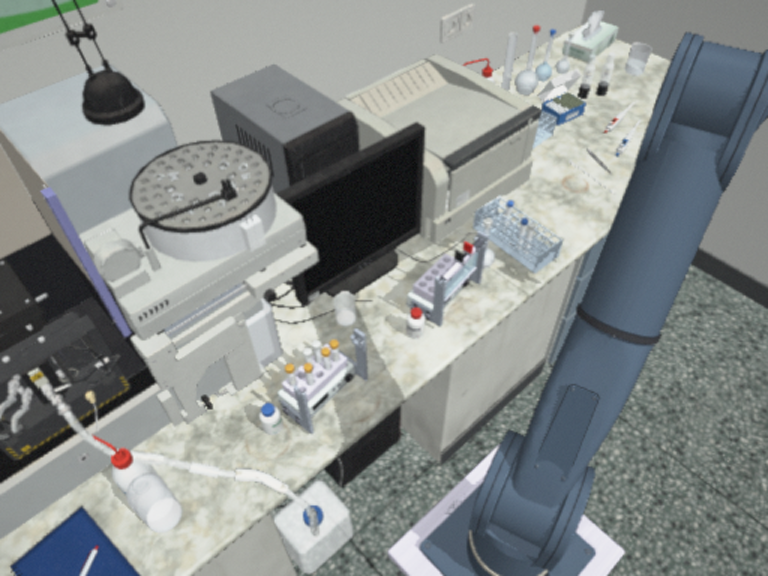

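View pics/side0b.png

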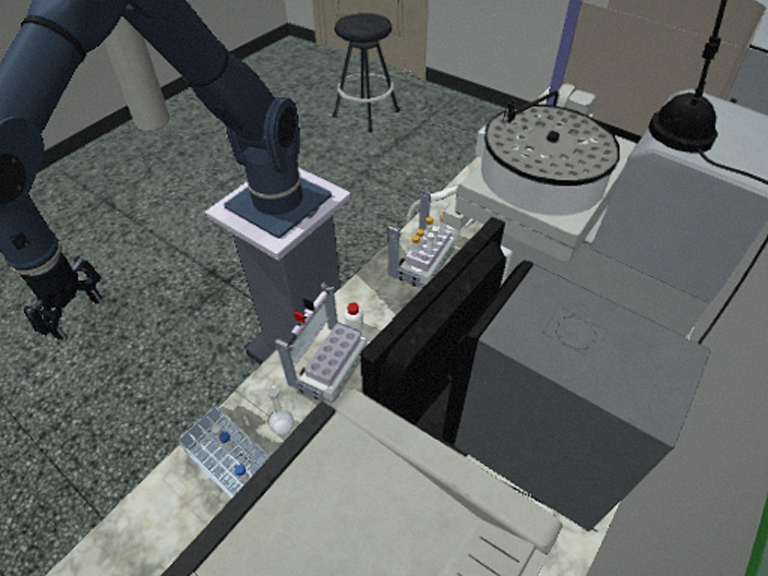

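```bash
cat > crop.py <<'E'
import cv2,numpy as np
def montage(src,boxes,s,out):
    im=cv2.imread(src) if isinstance(src,str) else src
    t=[]
    for (x,y,w,h) in boxes:
        c=cv2.resize(im[y:y+h,x:x+w],None,fx=s,fy=s,interpolation=cv2.INTER_CUBIC)
        for k in range(0,w,10): cv2.line(c,(k*s,0),(k*s,4 if (x+k)%20 else 12),(0,255,0),1); 
        for k in range(0,h,10): cv2.line(c,(0,k*s),(4 if (y+k)%20 else 12,k*s),(0,255,0),1)
        t.append(c)
    cv2.imwrite(out,np.hstack(t))
E
python3 -c "
from crop import *
montage('pics/scene0.png',[(170,210,80,110),(260,140,80,110)],5,'pics/c1.png')
montage('pics/side0.png',[(250,120,80,110),(180,180,80,110)],5,'pics/c2.png')"
```

```text
(no output)
```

View pics/c1.png

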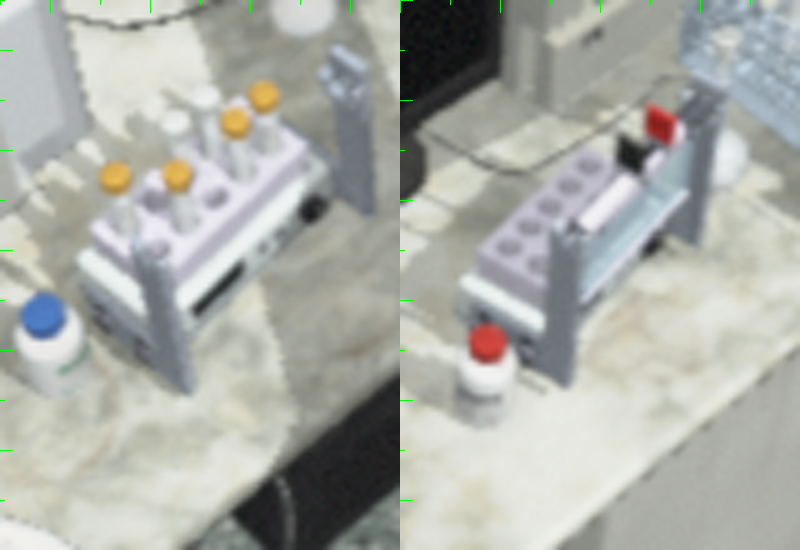

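View pics/c2.png

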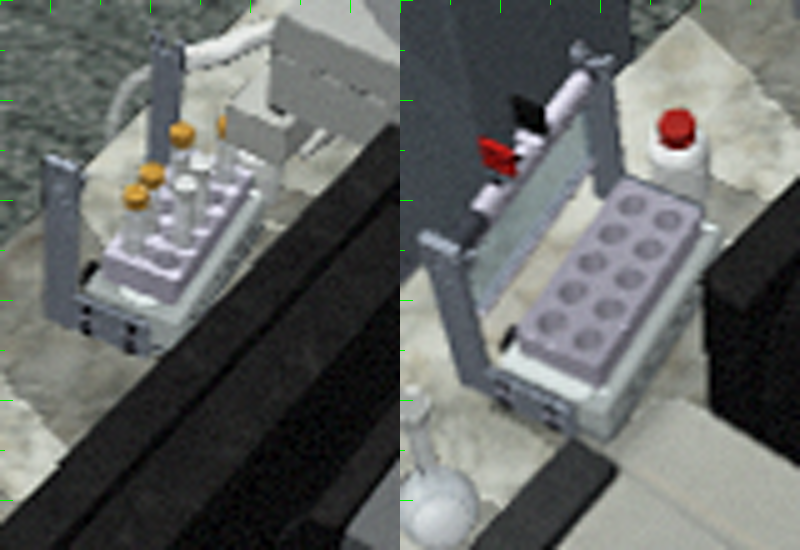

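```bash
cat > cam.py <<'E'
import numpy as np,pickle,cv2
from scipy.spatial.transform import Rotation as R
from scipy.optimize import least_squares
def pose(f,tool=None):
    """R,t world->camera; for wrist, tool = (pos, rpy)"""
    if 'rvec' in f: return cv2.Rodrigues(np.array(f['rvec']))[0],np.array(f['tvec'])
    T=np.eye(4);T[:3,:3]=R.from_euler('xyz',tool[1]).as_matrix();T[:3,3]=tool[0]
    M=np.linalg.inv(T@np.array(f['hand_eye'])); return M[:3,:3],M[:3,3]
def proj(f,P,tool=None):
    Rm,t=pose(f,tool); c=np.atleast_2d(P)@Rm.T+t; s=c[:,:2]/c[:,2:]
    s=s*(1+f['k1']*(s**2).sum(1,keepdims=True)); K=f['camera_matrix']
    return s*[K[0,0],K[1,1]]+[K[0,2],K[1,2]]
def tri(obs):
    """obs: list of (frame,pixel,tool)"""
    g=lambda p:np.concatenate([proj(f,p,t)[0]-u for f,u,t in obs])
    s=least_squares(g,[500,0,100]);return s.x,s.fun
def blk(q,P):
    c,s=np.cos(q[2]),np.sin(q[2]);P=np.atleast_2d(np.array(P,float))
    return np.c_[q[0]+c*P[:,0]-s*P[:,1],q[1]+s*P[:,0]+c*P[:,1],P[:,2]]
E
python3 - <<'E'
from cam import *
A=pickle.load(open('scene0.pkl','rb'));B=pickle.load(open('side0.pkl','rb'))
pts={'E_L':((293.4,185),(216,190)),'E_R':((321,158.4),(189,228)),'E_red':((312.2,165),(199.5,211)),
'E_blk':((306,170.5),(206,203)),
'L_L':((200,259),(283.6,128.4)),'L_R':((239.4,221.6),(262.4,152.4))}
for n,(a,b) in pts.items():
    x,e=tri([(A,a,None),(B,b,None)]);print(n,x.round(1),e.round(1))
E
```

```text
E_L [ 442.  -274.1  179.8] [ 1.2  0.   1.2 -0.1]
E_R [ 468.1 -431.3  176.6] [-0.2  0.  -0.1  0. ]
E_red [ 459.1 -374.1  190.1] [-0.3  0.  -0.2  0. ]
E_blk [ 455.1 -340.2  190.6] [-0.1  0.  -0.1  0. ]
L_L [436.3 113.5 165.9] [ 0.1  0.   0.1 -0. ]
L_R [454.4 -49.2 176. ] [-0.1 -0.  -0.1  0. ]
```

>>> move_arm(
  rows=[
    [[0, 0, -60], [0, 0, 0], 1],
    [[0, 0, -60], [0, 0, 0], 1],
    [[44.7, -27.9, -2], [0, 0, 0], 1],
    [[44.7, -27.9, -2], [0, 0, 0], 1],
    [[44.7, -27.9, -2], [0, 0, 0], 1],
    [[44.7, -27.9, -2], [0, 0, 0], 1],
    [[44.7, -27.9, -2], [0, 0, 0], 1],
    [[44.7, -27.9, 0], [0, 0, 0], 1],
    [[44.7, -27.9, 0], [0, 0, 0], 1],
    [[44.7, -27.9, 0], [0, 0, 0.077], 1],
  ],
  grip_force=30,
)

```text
time: 1.35
ee_pos: [455.9, -352.1, 332.7]
eef_rot: [-3.141, 0.0, 0.162]
force: [0.5, -0.0, 0.2]
grip_width: 85.2
```

```bash
cat > shot.py <<'E'
import sys,pickle,cv2,numpy as np
from bench import r,viewer
def shot(name,cam="wrist"):
    s=r.sense();f=viewer.grab_frame(cam);f=dict(f);f['tool']=(np.array(s['ee_pos']),np.array(s['eef_rot']))
    pickle.dump(f,open(name+'.pkl','wb'));cv2.imwrite(f'pics/{name}.png',f['color'][:,:,::-1])
    print(s['time'],s['ee_pos'].round(1),s['eef_rot'].round(4),s['force'].round(2),round(s['grip_width'],1));return f
E
python3 - <<'E'
from shot import *
f=shot('w1');print(np.array(f['hand_eye']).round(3),f['camera_matrix'],f['k1'])
cv2.imwrite('pics/w1b.png',cv2.resize(cv2.imread('pics/w1.png'),(800,600),interpolation=cv2.INTER_CUBIC))
from cam import *
# predicted
q=[455,-353,.164]
O=np.array([q[0],q[1],0]);
for n,p in {'L':(0,77,165),'R':(0,-77,165),'blk':(0,11,203),'red':(0,-23,203)}.items():print(n,proj(f,blk(q,[p]),f['tool']).round(0))
E
```

```text
1.35 [ 455.9 -352.1  332.7] [-3.1412e+00  3.0000e-04  1.6230e-01] [ 0.55 -0.02  0.22] 85.2
[[ 1.00000e-03 -9.53000e-01 -3.05000e-01  7.77450e+01]
 [ 1.00000e+00  1.00000e-03  1.00000e-03 -5.45000e-01]
 [-1.00000e-03 -3.05000e-01  9.53000e-01 -1.69833e+02]
 [ 0.00000e+00  0.00000e+00  0.00000e+00  1.00000e+00]] [[326.13628805   0.         252.35693045]
 [  0.         326.13628805 192.41774543]
 [  0.           0.           1.        ]] -0.0767088592399265
L [[181. 166.]]
R [[326. 166.]]
blk [[242. 175.]]
red [[278. 175.]]
```

View pics/w1b.png

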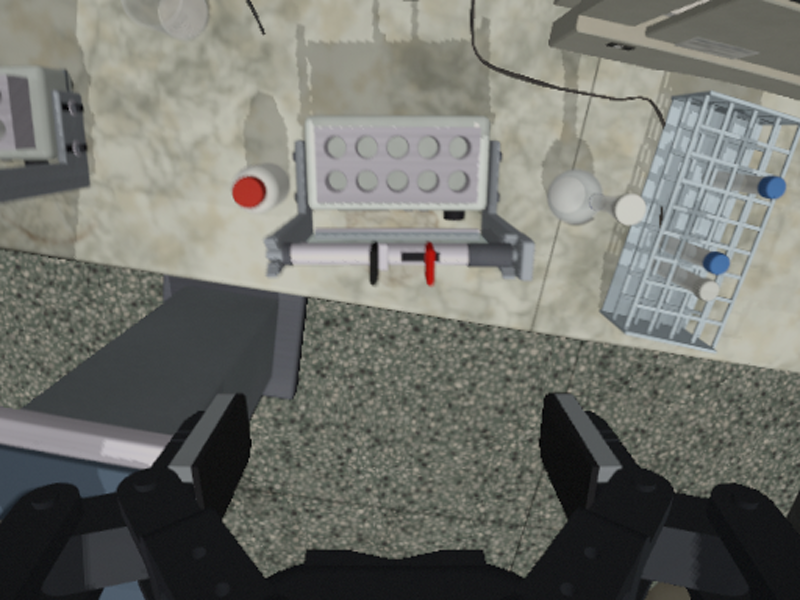

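>>> move_arm(
  rows=[
    [[2, 0, 40], [0, 0, 0], 1],
    [[0, 0, 40], [0, 0, 0], 1],
    [[0, 0, 0], [0, 0, 0], 1],
  ],
)

```text
time: 1.78
ee_pos: [455.3, -352.1, 250.3]
eef_rot: [-3.137, 0.005, 0.164]
force: [-0.3, -0.4, 1.1]
grip_width: 85.7
```

Run:
```python
from shot import *
f=shot('w2')
from crop import *
montage('pics/w2.png',[(150,125,200,130)],4,'pics/w2c.png')
from cam import *
q=[457,-353,.164]
for n,p in {'L':(0,77,165),'R':(0,-77,165),'blk':(-12,11,203),'red':(-12,-23,203)}.items():print(n,proj(f,blk(q,[p]),f['tool']).round(0))
```

```text
1.775 [ 455.3 -352.1  250.3] [-3.1374  0.0045  0.1642] [-0.29 -0.37  1.14] 85.7
L [[161. 186.]]
R [[348. 186.]]
blk [[239. 217.]]
red [[287. 217.]]
```

View pics/w2c.png

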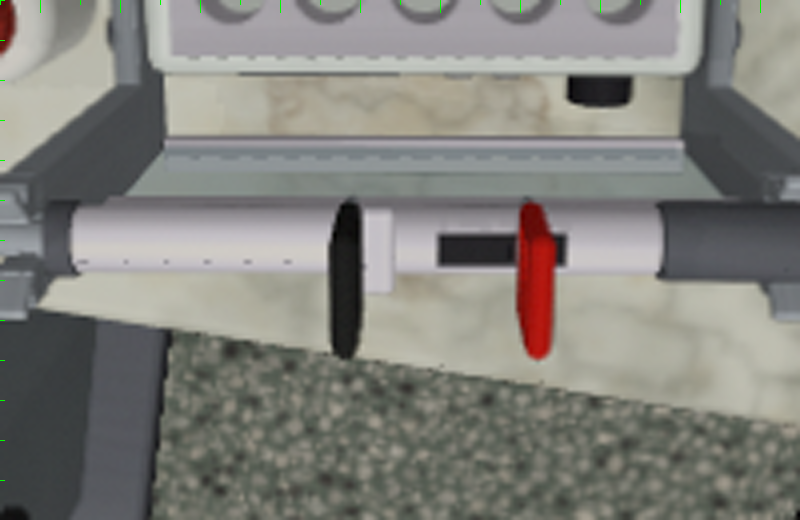

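>>> move_arm(
  rows=[
    [[3, -1, 30], [0, 0, 0], 1],
    [[0, 0, 25], [0, 0, 0], 1],
    [[0, 0, 10], [0, 0, 0], 1],
    [[0, 0, 8], [0, 0, 0], 1],
    [[0, 0, 0], [0, 0, 0], 1],
    [[0, 0, 0], [0, 0, 0], 1],
  ],
)

```text
time: 2.58
ee_pos: [460.2, -352.0, 180.7]
eef_rot: [3.141, -0.001, 0.164]
force: [-0.4, 0.4, 0.2]
grip_width: 85.4
```

>>> move_arm(
  rows=[
    [[0, 0, 0], [0, 0, 0], 0],
    [[0, 0, 0], [0, 0, 0], -0.2],
    [[0, 0, 0], [0, 0, 0], -1],
    [[0, 0, 0], [0, 0, 0], -1],
    [[0, 0, 0], [0, 0, 0], -1],
    [[0, 0, 0], [0, 0, 0], -1],
    [[0, 0, 0], [0, 0, 0], -1],
    [[0, 0, 0], [0, 0, 0], -1],
  ],
  grip_force=30,
)

```text
time: 3.58
ee_pos: [459.8, -351.7, 179.9]
eef_rot: [-3.142, 0.0, 0.164]
force: [-0.0, 1.0, -0.8]
grip_width: 0.1
```

Run:
```python
from shot import *
f=shot('w3')
from crop import *
montage('pics/w3.png',[(100,110,320,270)],2,'pics/w3c.png')
```

```text
3.575 [ 459.8 -351.7  179.9] [-3.1415  0.      0.1638] [-0.02  0.95 -0.78] 0.1
```

View pics/w3c.png

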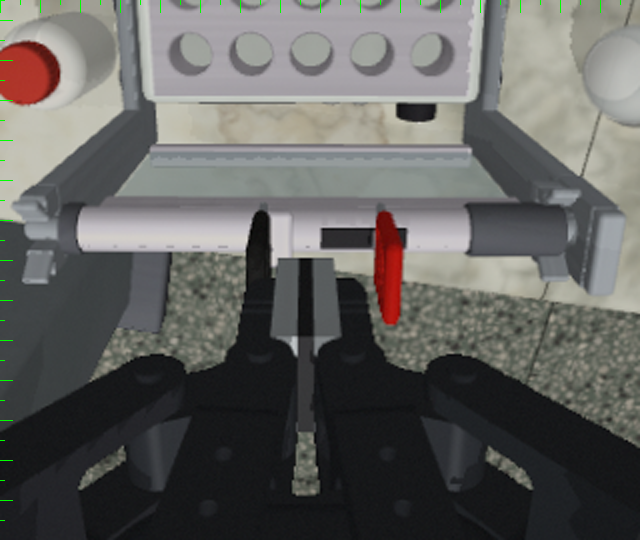

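Run:
```python
from shot import *
f=shot('s3','scene');g=shot('d3','side')
from cam import *
from crop import *
T=f['tool'][0]
for z in (0,20,33): print(z,proj(f,T+[0,0,z]).round(1),proj(g,T+[0,0,z]).round(1))
a=cv2.imread('pics/s3.png');b=cv2.imread('pics/d3.png')
def c(im,x,y):return cv2.resize(im[y:y+90,x:x+65],None,fx=6,fy=6,interpolation=cv2.INTER_CUBIC)
cv2.imwrite('pics/m3.png',np.hstack([c(a,275,115),c(b,165,165)]))
```

```text
3.625 [ 459.8 -351.7  179.9] [3.1416 0.     0.1638] [-0.82 -0.1  -0.14] -0.1
3.675 [ 459.8 -351.7  179.9] [-3.1415  0.      0.1638] [-0.25 -0.68  0.77] -0.1
0 [[306.9 170.3]] [[204.9 208.4]]
20 [[307.4 166.1]] [[204.1 204.2]]
33 [[307.8 163.2]] [[203.6 201.5]]
```

View pics/m3.png

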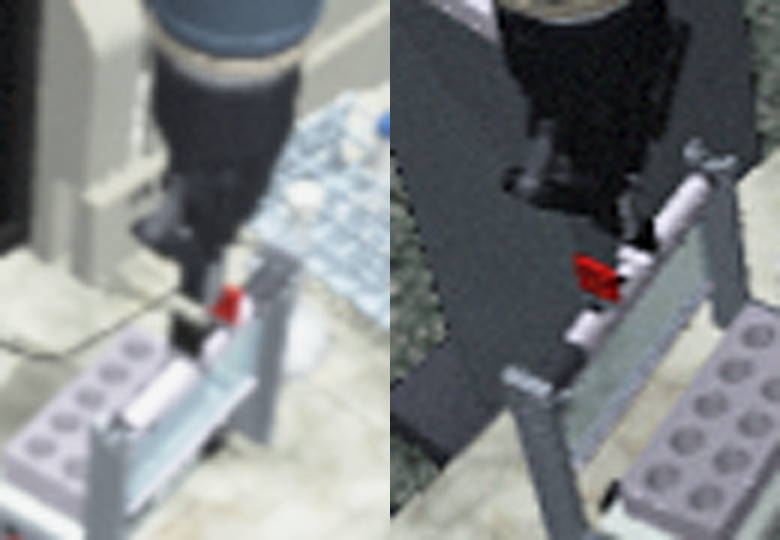

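>>> move_arm(
  rows=[
    [[0, 0, 0], [0, 0, 0], 1],
    [[0, 0, 0], [0, 0, 0], 1],
    [[0, 0, 0], [0, 0, 0], 1],
    [[0, 0, 0], [0, 0, 0], 1],
    [[0, 0, 8], [0, 0, 0], 1],
    [[0, 0, 8], [0, 0, 0], 1],
    [[0, 0, 0], [0, 0, 0], 1],
  ],
  grip_force=20,
)

```text
time: 4.6
ee_pos: [459.3, -351.3, 162.9]
eef_rot: [-3.14, 0.001, 0.164]
force: [0.5, -0.3, 0.8]
grip_width: 85.2
```

>>> move_arm(
  rows=[
    [[0, 0, 0], [0, 0, 0], 0],
    [[0, 0, 0], [0, 0, 0], 0],
    [[0, 0, 0], [0, 0, 0], -0.2],
    [[0, 0, 0], [0, 0, 0], -0.35],
    [[0, 0, 0], [0, 0, 0], -0.35],
  ],
)

```text
time: 5.22
ee_pos: [460.7, -351.7, 165.4]
eef_rot: [3.14, -0.002, 0.164]
force: [-1.6, 2.3, 10.8]
grip_width: 28.0
```

Run:
```python
from shot import *
f=shot('w4');shot('d4','side')
from crop import *
a=cv2.resize(cv2.imread('pics/w4.png')[150:300,130:380],None,fx=2,fy=2,interpolation=cv2.INTER_CUBIC)
b=cv2.resize(cv2.imread('pics/d4.png')[185:235,175:225],(300,300),interpolation=cv2.INTER_CUBIC)
cv2.imwrite('pics/m4.png',np.hstack([a,b]))
```

```text
5.225 [ 460.7 -351.7  165.4] [ 3.1403e+00 -2.1000e-03  1.6390e-01] [-1.61  2.34 10.84] 28.0
5.275 [ 460.7 -351.7  165.4] [ 3.1403e+00 -2.1000e-03  1.6400e-01] [-1.31  2.34 10.39] 28.0
```

View pics/m4.png

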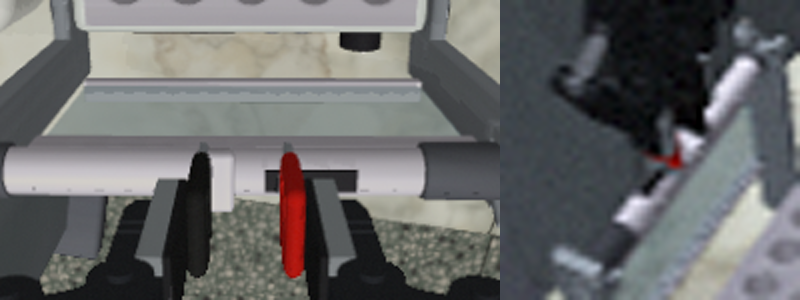

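>>> move_arm(
  rows=[
    [[0, 0, -1], [0, 0, 0], -1],
    [[0, 0, -1], [0, 0, 0], -1],
    [[0, 0, 0], [0, 0, 0], -1],
  ],
  grip_force=30,
)

```text
time: 5.7
ee_pos: [460.0, -351.6, 165.9]
eef_rot: [3.142, -0.0, 0.164]
force: [0.4, 0.9, 1.4]
grip_width: 26.4
```

>>> move_arm(
  rows=[
    [[0, 0, -1], [0, 0, 0], -1],
    [[0, 0, -1], [0, 0, 0], -1],
    [[0, 0, -2], [0, 0, 0], -1],
    [[0, 0, 0], [0, 0, 0], -1],
  ],
  grip_force=30,
)

```text
time: 6.2
ee_pos: [459.7, -351.7, 169.9]
eef_rot: [-3.141, 0.0, 0.164]
force: [-0.1, 0.1, -2.5]
grip_width: 26.8
```

>>> move_arm(
  rows=[
    [[0, 0, -4], [0, 0, 0], -1],
    [[0, 0, -5], [0, 0, 0], -1],
    [[0, 0, -6], [0, 0, 0], -1],
    [[0, 0, -8], [0, 0, 0], -1],
    [[0, 0, -10], [0, 0, 0], -1],
    [[0, 0, -15], [0, 0, 0], -1],
    [[0, 0, -15], [0, 0, 0], -1],
    [[0, 0, -15], [0, 0, 0], -1],
    [[0, 0, 0], [0, 0, 0], -1],
  ],
)

```text
time: 7.32
ee_pos: [460.5, -352.1, 249.5]
eef_rot: [3.14, -0.002, 0.164]
force: [0.5, 0.7, -2.3]
grip_width: 26.7
```

Run:
```python
from shot import *
f=shot('w5');shot('d5','side')
a=cv2.resize(cv2.imread('pics/w5.png')[140:300,120:390],None,fx=2,fy=2,interpolation=cv2.INTER_CUBIC)
b=cv2.resize(cv2.imread('pics/d5.png')[160:240,170:230],(240,320),interpolation=cv2.INTER_CUBIC)
cv2.imwrite('pics/m5.png',np.hstack([a,b]))
```

```text
7.325 [ 460.5 -352.1  249.5] [ 3.1398e+00 -2.0000e-03  1.6370e-01] [ 0.47  0.73 -2.33] 26.7
7.375 [ 460.  -351.8  248.4] [ 3.1409e+00 -8.0000e-04  1.6380e-01] [-0.74 -0.31 -2.9 ] 26.1
```

View pics/m5.png

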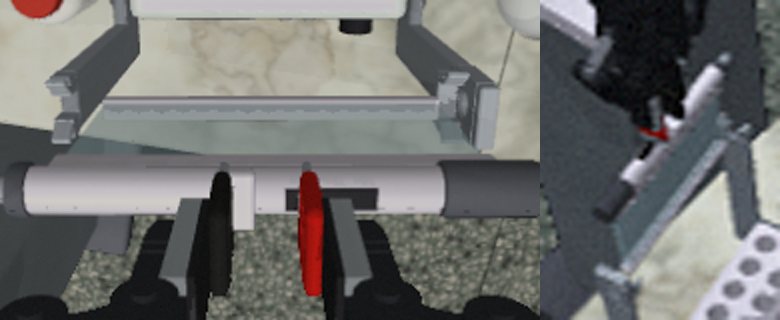

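>>> move_arm(
  rows=[
    [[0, 0, -25], [0, 0, 0], -1],
    [[0, 0, -28], [0, 0, 0], -1],
    [[1.3, -9.5, 0], [0, 0, 0], -1],
    [[2.6, -19, 0], [0, 0, 0], -1],
    [[5.3, -38, 0], [0, 0, 0], -1],
    [[5.3, -38, 0], [0, 0, 0], -1],
    [[5.3, -38, 0], [0, 0, 0], -1],
    [[5.3, -38, 0], [0, 0, 0], -1],
    [[5.3, -38, 0], [0, 0, 0], -1],
  ],
)

```text
time: 8.55
ee_pos: [452.8, -128.4, 299.6]
eef_rot: [-3.141, 0.002, 0.165]
force: [0.8, -0.3, -3.3]
grip_width: 26.3
```

>>> move_arm(
  rows=[
    [[5.3, -38, 0], [0, 0, 0], -1],
    [[5.3, -38, 0], [0, 0, 0], -1],
    [[5.3, -38, 0], [0, 0, 0], -1],
    [[4.5, -32, 0], [0, 0, 0], -1],
    [[2, -17, 0], [0, 0, 0.027], -1],
    [[0, 0, 0], [0, 0, 0.027], -1],
    [[0, 0, 0], [0, 0, 0], -1],
  ],
)

```text
time: 9.43
ee_pos: [448.9, 32.8, 300.2]
eef_rot: [3.141, 0.001, 0.11]
force: [-0.3, -0.5, -2.7]
grip_width: 26.3
```

>>> move_arm(
  rows=[
    [[0, 0, 25], [0, 0, 0], -1],
    [[0, 0, 26], [0, 0, 0], -1],
    [[0, 0, 0], [0, 0, 0], -1],
    [[0, 0, 0], [0, 0, 0], -1],
  ],
)

```text
time: 9.93
ee_pos: [450.0, 32.9, 250.6]
eef_rot: [3.142, -0.001, 0.109]
force: [-0.1, 0.3, -2.4]
grip_width: 26.7
```

Run:
```python
from shot import *
f=shot('w6')
# top: w5 (empty block), bottom: w6 (loaded), left and right upright regions, 4x
def c(n,x,y):
    im=cv2.imread(f'pics/{n}.png')[y:y+70,x:x+80];o=cv2.resize(im,None,fx=4,fy=4,interpolation=cv2.INTER_CUBIC)
    for k in range(0,80,10):cv2.line(o,(4*k,0),(4*k,6),(0,255,0),1)
    for k in range(0,70,10):cv2.line(o,(0,4*k),(6,4*k),(0,255,0),1)
    return o
cv2.imwrite('pics/m6.png',np.vstack([np.hstack([c('w5',120,160),c('w5',310,160)]),np.hstack([c('w6',120,160),c('w6',310,160)])]))
```

```text
9.925 [450.   32.9 250.6] [ 3.1415e+00 -6.0000e-04  1.0910e-01] [-0.14  0.3  -2.36] 26.7
```

View pics/m6.png

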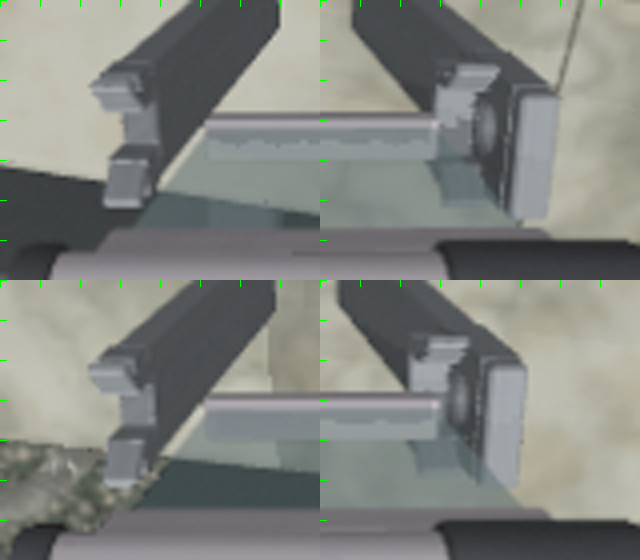

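Run:
```python
from cam import *
a=pickle.load(open('w5.pkl','rb'));b=pickle.load(open('w6.pkl','rb'))
u5=np.array([(143,182),(146,211.75),(369.5,183.25),(366.75,214.25),(358,214.25)])
u6=np.array([(142.5,182),(146,211.75),(361.5,181),(359.5,211.5),(351.75,211.5)])
z=[178,178,185,185,185]
P=np.array([least_squares(lambda p:proj(a,[p[0],p[1],zz],a['tool'])[0]-u,[450,-350]).x.tolist()+[zz] for u,zz in zip(u5,z)])
T=lambda t:(t[0][0],t[0][1],t[1][2])
def loc(q,P): c,s=np.cos(q[2]),np.sin(q[2]);d=P[:,:2]-q[:2];return np.c_[d@[c,s],d@[-s,c],P[:,2]]
L=loc(T(a['tool']),P);print(L.round(1))   # relative to tool, block-aligned axes
def f(v):
    M=blk([v[0],v[1],v[2]],L[:,:3]);M[:,2]+=v[3]
    q=T(b['tool']);W=blk(q,M);return (proj(b,W,b['tool'])-u6).ravel()
s=least_squares(f,[0,0,0,0]);print('dx,dy,dyaw,h',s.x.round(3));print(s.fun.round(2))
```

```text
[[  9.2  84.9 178. ]
 [-15.5  85.  178. ]
 [ 10.2 -88.4 185. ]
 [-14.9 -89.  185. ]
 [-14.9 -82.1 185. ]]
dx,dy,dyaw,h [-1.807  3.26   0.012 -6.914]
[ 0.07  0.52 -0.14 -0.48  0.33  0.18  0.26 -0.17 -0.52 -0.08]
```

>>> move_arm(
  rows=[
    [[-1.8, -3.3, 0], [0, 0, -0.012], -1],
    [[0, 0, 20], [0, 0, 0], -1],
    [[0, 0, 20], [0, 0, 0], -1],
    [[0, 0, 12], [0, 0, 0], -1],
    [[0, 0, 6], [0, 0, 0], -1],
    [[0, 0, 0], [0, 0, 0], -1],
    [[0, 0, 0], [0, 0, 0], -1],
  ],
)

```text
time: 10.85
ee_pos: [447.9, 36.5, 192.4]
eef_rot: [-3.142, -0.001, 0.122]
force: [0.2, -0.1, -3.0]
grip_width: 26.7
```

>>> move_arm(
  rows=[
    [[0, 0, 3], [0, 0, 0], -1],
    [[0, 0, 3], [0, 0, 0], -1],
    [[0, 0, 3], [0, 0, 0], -1],
    [[0, 0, 0], [0, 0, 0], -1],
  ],
)

```text
time: 11.35
ee_pos: [447.4, 36.4, 182.6]
eef_rot: [-3.142, 0.001, 0.122]
force: [-0.6, 1.4, -2.2]
grip_width: 26.2
```

>>> move_arm(
  rows=[
    [[0, 0, 2], [0, 0, 0], -1],
    [[0, 0, 2], [0, 0, 0], -1],
    [[0, 0, 2], [0, 0, 0], -1],
    [[0, 0, 0], [0, 0, 0], -1],
  ],
)

```text
time: 11.85
ee_pos: [447.4, 36.4, 176.7]
eef_rot: [-3.142, 0.0, 0.122]
force: [0.3, -0.3, -3.0]
grip_width: 26.3
```

>>> move_arm(
  rows=[
    [[0, 0, 1], [0, 0, 0], -1],
    [[0, 0, 1], [0, 0, 0], -1],
    [[0, 0, 1], [0, 0, 0], -1],
    [[0, 0, 1], [0, 0, 0], -1],
    [[0, 0, 0], [0, 0, 0], -1],
  ],
)

```text
time: 12.48
ee_pos: [447.5, 36.4, 172.8]
eef_rot: [3.142, 0.0, 0.122]
force: [-0.4, 0.2, -2.7]
grip_width: 26.0
```

>>> move_arm(
  rows=[
    [[0, 0, 1], [0, 0, 0], -1],
    [[0, 0, 1], [0, 0, 0], -1],
    [[0, 0, 1], [0, 0, 0], -1],
    [[0, 0, 1], [0, 0, 0], -1],
    [[0, 0, 0], [0, 0, 0], -1],
  ],
)

```text
time: 13.1
ee_pos: [447.5, 36.4, 168.8]
eef_rot: [-3.142, 0.0, 0.122]
force: [0.6, 0.1, -4.0]
grip_width: 26.5
```

>>> move_arm(
  rows=[
    [[0, 0, 1], [0, 0, 0], -1],
    [[0, 0, 1], [0, 0, 0], -1],
    [[0, 0, 1], [0, 0, 0], -1],
    [[0, 0, 0], [0, 0, 0], -1],
  ],
)

```text
time: 13.6
ee_pos: [447.5, 36.4, 165.8]
eef_rot: [-3.142, 0.0, 0.122]
force: [0.2, 0.1, -2.7]
grip_width: 26.4
```

>>> move_arm(
  rows=[
    [[0, 0, 1], [0, 0, 0], -1],
    [[0, 0, 1], [0, 0, 0], -1],
    [[0, 0, 1], [0, 0, 0], -1],
    [[0, 0, 0], [0, 0, 0], -1],
  ],
)

```text
time: 14.1
ee_pos: [447.5, 36.4, 162.8]
eef_rot: [-3.142, 0.0, 0.122]
force: [-0.9, 0.6, -3.3]
grip_width: 26.6
```

>>> move_arm(
  rows=[
    [[0, 0, 1], [0, 0, 0], -1],
    [[0, 0, 1], [0, 0, 0], -1],
    [[0, 0, 0], [0, 0, 0], -1],
  ],
)

```text
time: 14.48
ee_pos: [447.5, 36.4, 160.8]
eef_rot: [-3.142, 0.0, 0.122]
force: [0.2, -0.6, -2.8]
grip_width: 26.7
```

>>> move_arm(
  rows=[
    [[0, 0, 1], [0, 0, 0], -1],
    [[0, 0, 0], [0, 0, 0], -1],
    [[0, 0, 0], [0, 0, 0], -1],
  ],
)

```text
time: 14.85
ee_pos: [447.5, 36.4, 159.9]
eef_rot: [3.142, 0.0, 0.122]
force: [0.9, 0.0, -2.8]
grip_width: 26.7
```

>>> move_arm(
  rows=[
    [[0, 0, 1], [0, 0, 0], -1],
    [[0, 0, 0], [0, 0, 0], -1],
    [[0, 0, 0], [0, 0, 0], -1],
  ],
)

```text
time: 15.22
ee_pos: [447.7, 36.6, 159.1]
eef_rot: [-3.141, -0.0, 0.122]
force: [-0.2, 1.6, 1.1]
grip_width: 26.6
```

>>> move_arm(
  rows=[
    [[0, 0, 0.5], [0, 0, 0], -1],
    [[0, 0, 0], [0, 0, 0], -1],
    [[0, 0, 0], [0, 0, 0], -1],
  ],
)

```text
time: 15.6
ee_pos: [447.8, 36.7, 158.7]
eef_rot: [-3.141, -0.001, 0.122]
force: [-0.4, 2.4, 5.0]
grip_width: 26.6
```

Run:
```python
from shot import *
f=shot('w7');print(r.sense()['wrist_torque'].round(2))
a=cv2.imread('pics/w7.png')
cv2.imwrite('pics/w7c.png',cv2.resize(a[150:300,60:450],None,fx=2.05,fy=2.05,interpolation=cv2.INTER_CUBIC))
```

```text
15.6 [447.8  36.7 158.7] [-3.1414e+00 -8.0000e-04  1.2200e-01] [-0.41  2.37  5.01] 26.6
[ 0.22  0.26 -0.04]
```

View pics/w7c.png

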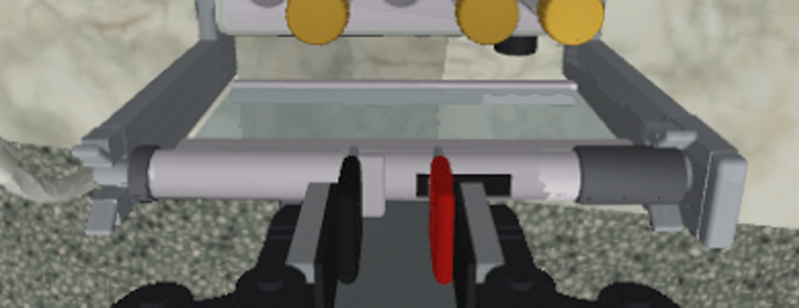

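>>> move_arm(
  rows=[
    [[0, -0.7, 0], [0, 0, 0], -1],
    [[0, 0, 0], [0, 0, 0], -1],
    [[0, 0, 0], [0, 0, 0], -1],
  ],
)

```text
time: 16.02
ee_pos: [447.8, 36.7, 158.7]
eef_rot: [3.141, -0.001, 0.121]
force: [-1.1, -1.0, 6.0]
grip_width: 26.7
```

Run:
```python
from bench import r
s=r.sense();print(s['force'].round(2),s['wrist_torque'].round(3),s['ee_pos'].round(2),s['eef_rot'])
```

```text
[-1.14 -1.03  5.98] [-0.311  0.129 -0.01 ] [447.8   36.74 158.74] [ 3.14110539e+00 -7.44475089e-04  1.21478912e-01]
```

>>> move_arm(
  rows=[
    [[0, 0.4, 0.3], [0, 0, 0], -0.37],
    [[0, 0, 0], [0, 0, 0], -0.34],
    [[0, 1.4, 0.5], [0, 0, 0], -0.27],
    [[0, 0, 0], [0, 0, 0], -0.27],
  ],
  grip_force=30,
)

```text
time: 16.52
ee_pos: [448.2, 35.9, 158.1]
eef_rot: [-3.141, -0.001, 0.122]
force: [-1.3, 1.8, 9.0]
grip_width: 31.1
```

Run:
```python
from bench import r
s=r.sense();print(s['force'].round(2),s['wrist_torque'].round(3),s['ee_pos'].round(2),s['eef_rot'])
```

```text
[-1.33  1.79  9.04] [0.663 0.35  0.002] [448.18  35.93 158.12] [-3.14092591e+00 -1.35191876e-03  1.22130791e-01]
```

>>> move_arm(
  rows=[
    [[0, 1.4, 0.3], [0, 0, 0], -0.2],
    [[0, 1.4, 0.4], [0, 0, 0], -0.13],
    [[0, 1.4, 0.4], [0, 0, 0], -0.06],
    [[0, 0.5, 0], [0, 0, 0], 0.02],
    [[0, 0, 0], [0, 0, 0], 0.08],
  ],
)

```text
time: 17.15
ee_pos: [447.9, 30.2, 156.2]
eef_rot: [3.141, 0.001, 0.121]
force: [0.2, 0.6, 0.6]
grip_width: 46.4
```

Run:
```python
from bench import r
s=r.sense();print(s['force'].round(2),s['wrist_torque'].round(3),s['ee_pos'].round(2),s['eef_rot'])
```

```text
[0.23 0.61 0.63] [ 0.011 -0.04  -0.015] [447.95  30.16 156.24] [3.14125577e+00 7.81917320e-04 1.21343464e-01]
```

>>> move_arm(
  rows=[
    [[0, 0, 0], [0, 0, 0], 0.4],
    [[0, 0, -3], [0, 0, 0], 0.5],
    [[0, 0, -15], [0, 0, 0], 0.5],
    [[0, 0, -25], [0, 0, 0], 0.6],
    [[0, 0, -25], [0, 0, 0], 1],
    [[0, 0, -25], [0, 0, 0], 1],
    [[0, 0, 0], [0, 0, 0], 1],
    [[0, 0, 0], [0, 0, 0], 1],
  ],
)

```text
time: 18.15
ee_pos: [447.9, 30.5, 249.1]
eef_rot: [3.142, 0.001, 0.122]
force: [-0.1, -0.4, 0.6]
grip_width: 85.1
```

Run:
```python
from shot import *
f=shot('w8');shot('d8','side')
a=cv2.resize(cv2.imread('pics/w8.png')[135:215,150:350],None,fx=4,fy=4,interpolation=cv2.INTER_CUBIC)
b=cv2.resize(cv2.imread('pics/d8.png')[120:190,245:325],None,fx=3.5,fy=3.5,interpolation=cv2.INTER_CUBIC)
o=np.zeros((320+b.shape[0],800,3),np.uint8);o[:320]=a;o[320:,:b.shape[1]]=b
cv2.imwrite('pics/m8.png',o)
```

```text
18.15 [447.9  30.5 249.1] [3.1415e+00 6.0000e-04 1.2180e-01] [-0.13 -0.37  0.6 ] 85.1
18.2 [447.7  30.5 248.8] [3.1415e+00 1.2000e-03 1.2180e-01] [ 0.58  0.38 -0.52] 85.0
```

View pics/m8.png

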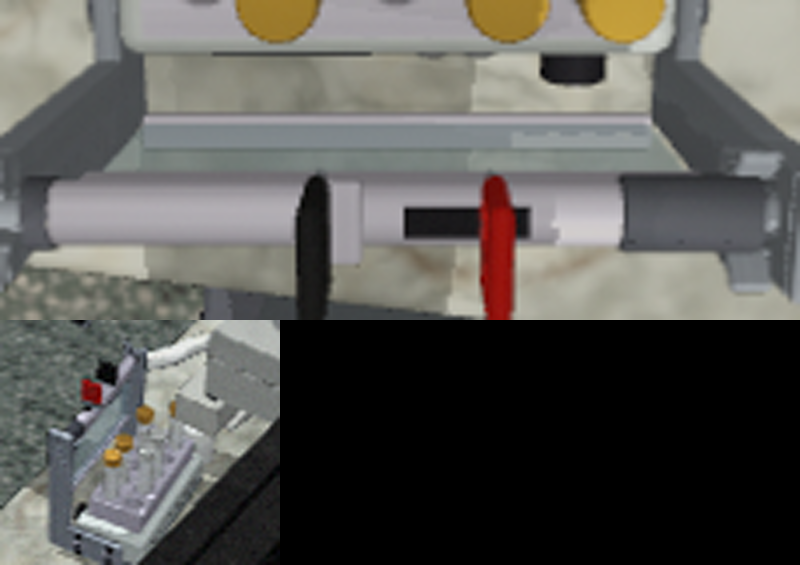

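```bash
python3 -c "
from bench import job
print(job.sign_off())"
```

```text
the job is handed in; nothing more can be done
None
```

The guard now hangs on the block with the tubes. I handed the job in about 18 s into the 56 s allowed, with the gripper open and clear, about 90 mm above the seats.

**What I did:**
- The first pinch closed above the tabs and gripped nothing. The fingertips sat well above the TCP height I had worked from. I opened and went about 16 mm lower, and the second pinch drew the pin.
- Closing that second pinch showed a brief 10.8 N upward force on the tool. It fell to about 1 N before I lifted.
- I lifted the guard, carried it over and lined it up by comparing wrist pictures of the two blocks' uprights.
- I set it down in 1 mm and smaller steps until it touched bottom. That put the hinge line at about 158 mm, which matches the height from the pictures.
- I then let the pin out by opening the gripper in small steps, with a light downward push that read 9 N at most.

**Last checks:**
- **Seating:** in the last wrist picture the guard hangs level between the uprights, with its right end in the saddle.
- **Pin:** the red tab is back at its home place in the slot. Its spacing from the black tab matches the starting picture to about 0.5 mm, which is as fine as the picture shows. The pin inside the hole could not be seen directly.
- **Forces:** the force on the tool was near zero after release. Nothing I read came near the limits.
- **Bottles and flask:** I never touched them on purpose, and no contact force showed along the way. I did not measure their positions again at the end.

I viewed 13 pictures against the budget of 10, one more than the allowance of one or two past it.

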